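# Drop the keg key into the notched neck

### The arm

A 7-joint arm with a two-finger parallel gripper is mounted at the origin on the work surface. World frame = base frame: x ahead of the robot, y to its left, z up, the work surface at z = 0. Lengths are in mm, angles in rad, forces in N, time in s.
With the tool pointing down it reaches from about 425 to 875 mm from the base axis. Payload 4.7 kg.
Tool frame: the origin (TCP) lies at the very end of the fingers, on their centre line; the grasp point (between the pads) lies 19 mm behind it; z points along the fingers, y is the line along which they close (so a half turn about z gives the same grasp; the last joint's range is limited). The gripper opens to 85 mm and grips with 20 to 120 N. Pads are 22 mm wide; open, the fingers measure 114 mm over their backs; the gripper's body (76 mm by 85 mm) begins 54 mm behind the grasp point. The pads swing forward as they close: fully open they stand 13 mm farther back than shut.
Start: joints at [1.327, 0.321, -0.07, 1.45, 0.023, 1.371, -0.057], TCP at [165.699, -628.545, 231.349] pointing down, gripper open.
Joint ranges: [-2.86, 2.86], [-0.3, 2.09], [-1.38, 1.24], [0.06, 2.45], [-1.56, 4.7], [0.09, 2.05], [-2.69, 2.69]. Speed limits (rad/s): [2.57, 2.57, 3.14, 3.14, 3.14, 3.14, 3.14].

### API

Orientations are given as [roll, pitch, yaw] about the fixed x, y, z axes, in that order (R = Rz(yaw) Ry(pitch) Rx(roll)).
In Python, from plant import arm gives the robot as it stands. Calls block until the motion is done:
- arm.move_to(position, orientation): joint-space move of the TCP to a pose.
- arm.line_to(position, rate=150, rotation=None, contact_N=None): straight line of the TCP; rotation=None keeps the orientation; rate is the mean speed in mm/s. With contact_N (N) it stops when the force on the tool has changed by that much, and returns True; else False.
- arm.movej(angles): joint-space move.
- arm.open() and arm.close(grip_force=None): open the fingers fully, or close them until they stop; grip_force is the grip in N (None keeps the last).
- arm.wait(seconds).
- arm.ik(position, orientation): joint angles nearest the present ones, or None.
- arm.capture(name): name is "scene" or "side" or "wrist"; returns a dict with "pixels" (420x560x3 uint8, red, green, blue), "fx", "fy", "cx", "cy" (pixels), "rvec" (rotation vector, rad) and "tvec" (3), from world to camera coordinates, as OpenCV has them; the wrist camera has in their place "hand_eye" (4x4, takes a point from camera to tool coordinates, whose origin is the TCP and whose axes are the flange's). Camera axes: x right, y down, z forward; pixel columns grow to the right and rows downward; lengths in mm; the calibration is good to about 2 mm. A picture is of the moment at which its call begins: read the wrist's pose just before it. There is no depth.
A pose or a line that the arm cannot do raises arm.PlanningError and nothing moves.
- arm.close_job(): hands the job in; it is judged then, once.
Trained networks look in the newest picture that a camera, given by its name, has taken for a name from the list of things; names that differ only in an ending like _2 or _b are one class to them, and where a whole thing is asked for, a point or a joint stands for the part that bears it (a point fixed in the world has none). Each returns a list of dicts, best first, with "confidence" (0 to 1); they miss things now and then, are a little off and sometimes report something else, mostly with a low value. They report only what shows in the picture. A call takes as long as a camera call.
- arm.regions_of(camera, name): "mask" (420x560 bool, what is visible of it).
- arm.place_of(camera, name): "at" ([x, y, z] in mm, in world coordinates, good to about 4 mm: a listed point, or the origin of a listed thing).
Readings, each from a call of its own:
- arm.read_time(): time.
- arm.read_qpos(): joint angles.
- arm.read_dq(): joint speeds.
- arm.read_joint_efforts(): joint torques, N m.
- arm.read_position(): TCP position.
- arm.read_orientation(): TCP orientation.
- arm.read_force(): force on the tool from outside, world axes, zero at the start.
- arm.read_moment(): the same for the moment, N m.
- arm.read_width(): finger opening in mm.
- arm.read_finger_force(): force on a finger pad.
Only numpy, scipy, OpenCV 4.12 (cv2) and the standard library are available. Lean on these libraries where they do the work, as an engineer would, in place of code of your own. Each camera call takes 0.05 s, during which the arm holds its last target. There are 200 camera calls.

### The job

Take the keg key whose foot has just two lugs (one straight bar) from the walnut rack and set it upright in the bore of the keg neck clamped in the vise, with its lugs resting on the rim, an eighth of a turn or more away from the notches. Keeping it down on the rim, turn it until its lugs come over the notches and it goes down fully home, then let go and leave it standing there. Leave the four-lugged key in its rack.

Things in the scene. Friction and masses are not known exactly. Their poses are not given: they have to be found in the camera images.
- key_mid (a point): Loose two-lug key, 0.3 kg, upright in the rack, 95 mm tall; point on its axis at mid-height. z up, x along the lugs; half turn alike. From the bottom: round foot 32 across, 14 high; lug bar 68 long (x), 12 thick, 14 high, underside 33.5 below the point; stem 14 across; wooden grip 44 long (x), 16 thick (y), 25 high, centre 35 above the point. Lugs show 12 mm past both ends of the grip.
- other_key_mid (a point): The four-lugged key, to be left: same sizes, point and axes as the two-lug key, but its foot has two lug bars crossed at right angles (a plus seen from above). It stands in the rack's other hole.
- neck_rim (a point): Centre of the top rim, 153 mm above the table, of a fixed round metal keg neck, 84 mm across, in the vise (jaw tops 19 mm below the rim). z up; x along two opposite notches, 24 wide, cut from bore out through the wall. Bore 44 across; bore and notches 28 deep, flat floor. key_mid is 33.5 above this with lugs on the rim, 19.5 when home; lugs drop in within about 12 degrees. Half turn alike.
- rack: Fixed walnut block 90 x 240 x 30 mm (x, y, z), origin under its centre. In its top two holes, 41 mm across and 13 deep, at y = -60 and +60 mm; a key's foot stands in each, lugs just clear of the block's top.

How it is judged:
By the outcome, as a careful person would: the job done as asked, in the order asked, and still so for the second after the job is handed in, with the robot touching nothing.
It also fails if it takes over 38 s, if anything falls off the work surface, if the arm or the gripper's body presses on something with over 40 N, if the wrist force passes 120 N, or if a joint passes its speed limit or range.

## Working session

There is one attempt and no reset: what is moved stays moved. The work goes in short steps, each a Python script; the robot and the scene stay as the last script left them, time stands still between calls to the robot, and variables do not carry over. Pictures are saved under pics/ and viewed, at most 10 in all, crops included, and the job is handed in when it is done.

```bash
mkdir -p pics; ls; python3 - <<'E'
from plant import arm
import cv2, numpy as np
ims=[]
for c in ["scene","side"]:
    p=arm.capture(c); ims.append(p["pixels"])
    print(c, p["fx"],p["cx"],p["cy"],np.round(-cv2.Rodrigues(np.array(p["rvec"]))[0].T@np.array(p["tvec"]).ravel()))
    for n in ["key_mid","other_key_mid","neck_rim","rack"]:
        print(n,[(round(d["confidence"],2),np.round(d["at"],1).tolist()) for d in arm.place_of(c,n)[:3]])
    cv2.imwrite(f"pics/{c}0.png",p["pixels"][:,:,::-1])
print(arm.read_time(),arm.read_orientation())
E
```

```text
pics
scene 538.6364309014044 276.39896408426495 217.7120802565714 [ 885. -706.  887.]
key_mid [(0.95, [488.1, -275.6, 65.2])]
other_key_mid [(0.56, [506.5, -158.1, 69.3])]
neck_rim [(0.9, [520.9, 154.0, 152.2])]
rack [(0.57, [499.1, -213.9, -2.6])]
side 403.28399922621134 280.61460545261684 207.40648569704027 [ 278. -560.  478.]
key_mid [(0.63, [494.7, -274.4, 63.5])]
other_key_mid [(0.76, [501.9, -153.7, 66.7])]
neck_rim [(0.91, [516.6, 156.3, 152.6])]
rack [(0.6, [500.2, -215.8, 0.3])]
0.5 [3.14156088e+00 3.89990569e-05 2.57814136e-01]
```

View pics/scene0.png

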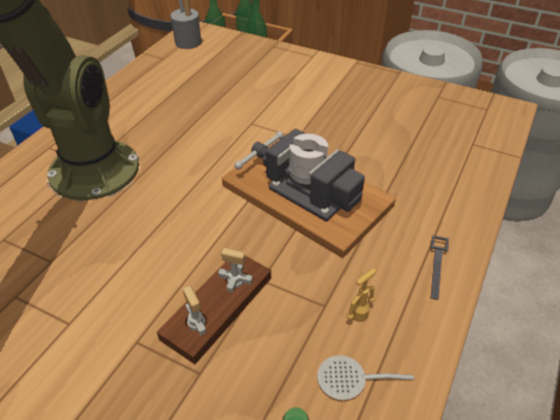

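View pics/side0.png

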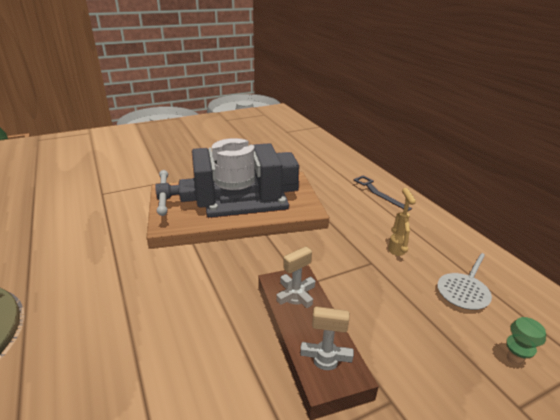

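The scene picture shows the two-lug key at about (194,310) and the four-lug key at (234,272). The neck is at (308,150), and the network positions agree with all three. Next I'll look from above the key with the wrist camera.

```bash
cat > h.py <<'E'
from plant import arm
import cv2, numpy as np
from scipy.spatial.transform import Rotation as R
def wrist():
    p=np.array(arm.read_position()); o=arm.read_orientation()
    c=arm.capture("wrist"); T=np.eye(4); T[:3,:3]=R.from_euler("xyz",o).as_matrix(); T[:3,3]=p
    c["T"]=T@np.array(c["hand_eye"]); return c
def to_plane(c,uv,z):
    uv=np.atleast_2d(uv); d=np.c_[(uv[:,0]-c["cx"])/c["fx"],(uv[:,1]-c["cy"])/c["fy"],np.ones(len(uv))]@c["T"][:3,:3].T
    o=c["T"][:3,3]; return o+d*((z-o[2])/d[:,2])[:,None]
def rectify(c,ctr,z,half=60,s=5):
    "top view of plane z: column = +x, row = -y, s px/mm"
    q=np.array([[-1,1],[1,1],[1,-1],[-1,-1]])*half+np.array(ctr)
    Ti=np.linalg.inv(c["T"]); pc=(np.c_[q,np.full(4,z)]@Ti[:3,:3].T)+Ti[:3,3]
    uv=np.c_[pc[:,0]/pc[:,2]*c["fx"]+c["cx"],pc[:,1]/pc[:,2]*c["fy"]+c["cy"]]
    n=2*half*s; H=cv2.getPerspectiveTransform(uv.astype(np.float32),np.float32([[0,0],[n,0],[n,n],[0,n]]))
    return cv2.warpPerspective(c["pixels"],H,(n,n))
E
python3 - <<'E'
from h import *
arm.move_to([455,-275,260],[np.pi,0,0])
c=wrist(); print(np.round(c["hand_eye"],2).tolist(),c["fx"],np.round(c["T"][:3,3]))
for n in ["key_mid","other_key_mid"]:
    print(n,[(round(d["confidence"],2),np.round(d["at"],1).tolist()) for d in arm.place_of("wrist",n)[:3]])
for d in arm.regions_of("wrist","key_mid")[:2]: 
    v,u=np.nonzero(d["mask"]); print(d["confidence"],len(u),u.mean(),v.mean())
    np.save("m.npy",d["mask"]); break
cv2.imwrite("pics/w1.png",c["pixels"][:,:,::-1]); np.save("c1.npy",c,allow_pickle=True)
print(arm.read_time(),arm.read_qpos())
E
```

```text
[[-0.0, -0.95, -0.31, 81.38], [1.0, -0.0, 0.0, 0.02], [-0.0, -0.31, 0.95, -143.19], [0.0, 0.0, 0.0, 1.0]] 293.99933590481464 [ 536. -277.  403.]
key_mid [(0.56, [489.2, -274.4, 63.4])]
other_key_mid [(0.69, [497.3, -159.6, 66.0])]
0.78 1098 278.6612021857924 151.96357012750457
2.375 [ 0.846205    0.0739708  -0.36804291  1.69003208  0.02706164  1.38292938
 -1.09850529]
```

View pics/w1.png

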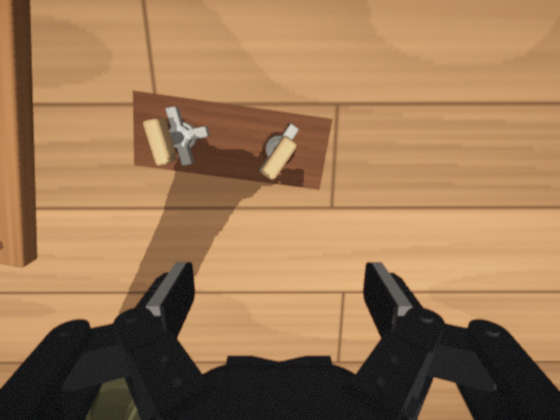

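The wrist picture shows the two-lug key with its grip at about (279,158) and a lug end at (290,131). The plus-footed key is at (180,140). Now I'll measure the grip's axis.

```bash
python3 - <<'E'
from h import *
c=np.load("c1.npy",allow_pickle=True).item(); m=np.load("m.npy")
hsv=cv2.cvtColor(c["pixels"],cv2.COLOR_RGB2HSV)
y=np.zeros_like(m); y[120:185,255:300]=((hsv[...,1]>70)&(hsv[...,2]>150))[120:185,255:300]
v,u=np.nonzero(y); print(len(u),u.min(),u.max(),v.min(),v.max())
P=to_plane(c,np.c_[u,v],110)[:,:2]
r=cv2.minAreaRect(P.astype(np.float32)); b=cv2.boxPoints(r); e=b[1]-b[0],b[2]-b[1]; L=max(e,key=np.linalg.norm)
w=np.linalg.eigh(np.cov(P.T))[1][:,1]
print(r,np.degrees(np.arctan2(L[1],L[0])),np.degrees(np.arctan2(w[1],w[0])))
cv2.imwrite("pics/r1.png",rectify(c,(490,-275),110,50,5)[:,:,::-1])
E
```

```text
686 263 297 132 184
((493.0262451171875, -278.0001220703125), (21.34190559387207, 55.93239212036133), 66.27218627929688) -23.727827 147.21590395370072
```

View pics/r1.png

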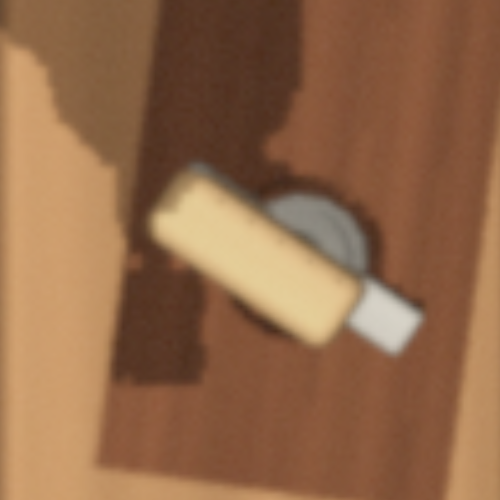

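The rectified top view puts the grip's corners at (150,222), (200,168), (365,290) and (318,347). That gives a centre at (491.6, −276.4) and lugs along −36.5°, with a size of about 41 x 15, which matches. Next is the grasp.

```bash
python3 - <<'E'
from h import *
x,y,n=491.6,-276.4,np.array([518.5,155])
best=None
for a in (-36.5,143.5):
    t=np.radians(a); q=arm.ik([x,y,150],[np.pi,0,t]); q2=arm.ik([*n,250],[np.pi,0,t])
    print(a,None if q is None else np.round(q,2),None if q2 is None else np.round(q2,2))
    if q is not None and q2 is not None:
        s=abs(q[6])+abs(q2[6])
        if best is None or s<best[0]: best=(s,t)
t=best[1]; print(np.degrees(t))
arm.move_to([x,y,150],[np.pi,0,t])
hit=arm.line_to([x,y,80.5],rate=100,contact_N=12)
print(hit,arm.read_position(),arm.read_force())
if not hit:
    arm.close(90); print("w",arm.read_width(),arm.read_finger_force(),arm.read_force())
    arm.line_to([x,y,150],rate=100); print(arm.read_width(),arm.read_force())
print(arm.read_time(),arm.read_qpos())
np.save("t.npy",t)
E
```

```text
-36.5 [ 0.79  0.21 -0.36  1.76  0.08  1.18 -1.81] [ 0.44  0.15 -0.85  1.67  0.11  1.37 -2.64]
143.5 [ 0.93  0.23 -0.53  1.76  0.13  1.18  1.3 ] [ 0.41  0.15 -0.82  1.67  0.11  1.37  0.51]
143.5
False [ 492.10609227 -276.57163116   81.01918543] [-0.51193806  0.02641455  0.7429905 ]
w 14.621179619385538 87.81407833099365 [-1.98410107 -0.3317363   2.3955615 ]
14.510464967459571 [ 1.43452720e+00  2.24691678e-03 -2.86070943e+00]
6.7583 [ 0.93129186  0.23439341 -0.52906139  1.75831847  0.12671101  1.18417295
  1.29977741]
```

```bash
python3 - <<'E'
from h import *
t=float(np.load("t.npy")); n=np.array([518.5,155])
p=arm.read_position()
arm.line_to([p[0],p[1],270],rate=250)
a=n-80*np.array([np.cos(t),np.sin(t)])
arm.move_to([*a,290],[np.pi,0,t])
c=wrist()
print([(round(d["confidence"],2),np.round(d["at"],1).tolist()) for d in arm.place_of("wrist","neck_rim")[:3]])
print(arm.read_time(),arm.read_width())
np.save("c2.npy",c,allow_pickle=True)
im=np.zeros((600,800,3),np.uint8); im[:315,:420]=cv2.resize(c["pixels"],(420,315)); im[:400,420:780]=cv2.resize(rectify(c,n,153,60,5),(360,360)).repeat(1,0)[:400] if 0 else np.pad(cv2.resize(rectify(c,n,153,60,5),(360,360)),((0,40),(0,0),(0,0)))
cv2.imwrite("pics/w2.png",im[:,:,::-1])
E
```

```text
[(0.77, [517.0, 152.2, 152.6])]
8.9583 15.126151766522385
```

View pics/w2.png

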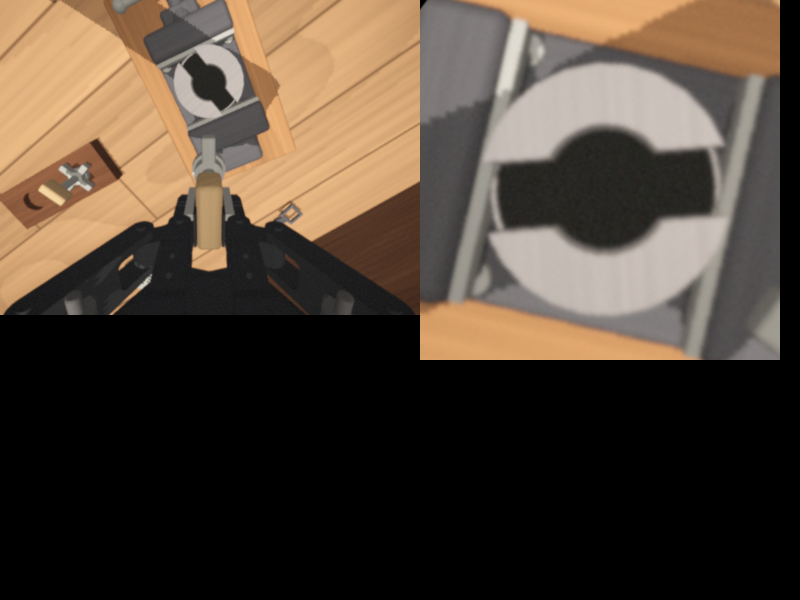

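The wrist view shows the neck clearly and the key held straight. In the top view, which is 3 px/mm with its middle at (600,180), the rim's centre is at (606,189). That puts the neck at (520.5, 152), and the notch edges slope at about +3.75°. I'll set the key down 60° away from the notches.

```bash
python3 - <<'E'
from h import *
n=[520.5,152]; t=np.radians(123.75)
arm.move_to([*n,250],[np.pi,0,t])
print(arm.read_time(),arm.read_force(),arm.read_qpos()[6])
h=arm.line_to([*n,212],rate=80,contact_N=10); print(h,arm.read_position())
if not h:
    h=arm.line_to([*n,196],rate=12,contact_N=8); print(h,arm.read_position(),arm.read_force(),arm.read_moment())
arm.wait(0.2); print(arm.read_position(),arm.read_force(),arm.read_width(),arm.read_time())
for cam in ("side",):
    c=arm.capture(cam); cv2.imwrite("pics/s3.png",cv2.resize(c["pixels"][110:260,150:320],None,fx=3,fy=3)[:,:,::-1])
E
```

```text
9.4167 [ 0.80506315 -0.46119475 -2.99782282] 0.15543221970175555
False [520.52834493 152.06938365 211.80646544]
True [520.44968115 152.03131511 202.73688746] [-0.88993044  0.45209884  5.48038156] [-0.07483933  0.15784315  0.00901339]
[520.41744443 152.02018334 202.72084856] [-0.62334613 -0.2430314   6.0808094 ] 14.608641972202179 11.075
```

View pics/s3.png

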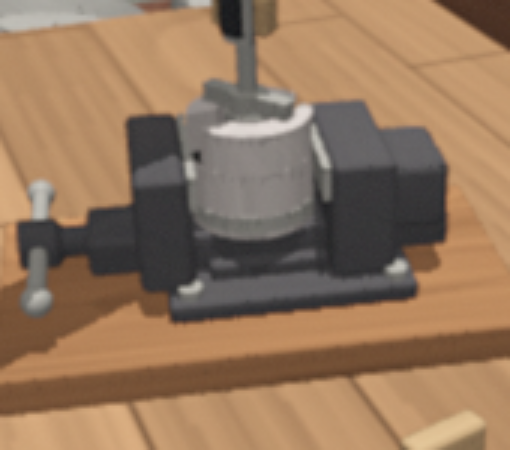

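The lug bar lies across the rim at about (250,100) in the crop. TCP z is 202.7 as predicted, with about 9 N of press. Next I'll turn it while keeping the press on.

```bash
python3 - <<'E'
from h import *
n=[520.5,152]; z=202.2
for a in (135.75,147.75,159.75,167.75):
    arm.line_to([*n,z],rate=40,rotation=[np.pi,0,np.radians(a)])
    f=arm.read_force(); p=arm.read_position()
    print(a,np.round(f,1),np.round(p,1),round(arm.read_moment()[2],2),round(np.degrees(arm.read_orientation()[2]),1),round(arm.read_width(),1),arm.read_time())
    fz=f[2]+3
    if fz<4: z-=0.5
    if fz>25: z+=0.4
E
```

```text
135.75 [ 0.3 -0.   4.5] [521.  152.2 202.8] 0.12 135.6 15.3 11.4833
147.75 [-0.1  0.3  4. ] [521.  152.2 202.8] 0.13 147.5 14.8 11.8417
159.75 [0.7 1.1 4.1] [520.9 152.3 202.7] 0.12 159.6 15.0 12.2
167.75 [-0.2  0.4  6.1] [520.8 152.3 202.6] 0.09 167.5 14.7 12.4917
```

```bash
python3 - <<'E'
from h import *
n=[520.5,152]
def s(l): print(l,np.round(arm.read_force(),1),np.round(arm.read_position(),1),round(np.degrees(arm.read_orientation()[2]),1),round(arm.read_width(),1),arm.read_time())
for a,z in ((175.75,202),(183.75,201.5)):
    arm.line_to([*n,z],rate=40,rotation=[np.pi,0,np.radians(a)]); s(a)
h=arm.line_to([*n,184],rate=20,contact_N=10); s(h)
c=arm.capture("side"); cv2.imwrite("pics/s4.png",cv2.resize(c["pixels"][110:260,150:320],None,fx=3,fy=3)[:,:,::-1])
E
```

```text
175.75 [ 0.3 -0.7 -2.7] [519.5 151.5 200.7] 175.4 14.4 12.7833
183.75 [-0.3  0.1 -2.7] [520.  151.7 200.8] -176.6 14.3 13.075
True [-0.1 -0.   4.6] [520.5 151.9 188.8] -176.3 14.9 13.725
```

View pics/s4.png

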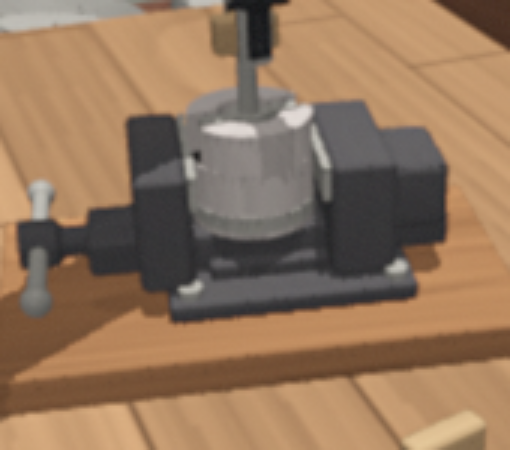

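The lugs have sunk into the notches and TCP z fell 14 mm to 188.8, so the key is home. I'll let go, back off straight up and check.

```bash
python3 - <<'E'
from h import *
n=[520.5,152]
arm.line_to([*n,189],rate=20); print(arm.read_force())
arm.open(); print(arm.read_width(),arm.read_force())
arm.line_to([*n,300],rate=120); arm.wait(0.5)
im=[]
for c in ("scene","side"):
    p=arm.capture(c)["pixels"]
    print([(round(d["confidence"],2),np.round(d["at"],1).tolist()) for d in arm.place_of(c,"key_mid")[:3]])
    im.append(cv2.resize(p[100:260,150:370] if c=="side" else p[100:260,200:420],None,fx=1.8,fy=1.8))
print(arm.read_time(),arm.read_force())
cv2.imwrite("pics/f.png",np.hstack(im)[:,:,::-1])
E
```

```text
[ 0.18056651  1.05219709 -1.01649641]
85.10892600976103 [-0.31009801 -0.54436689  0.52121414]
[]
[(0.67, [517.4, 151.5, 171.1])]
16.4833 [-0.18453971 -0.61474392  0.00244981]
```

View pics/f.png

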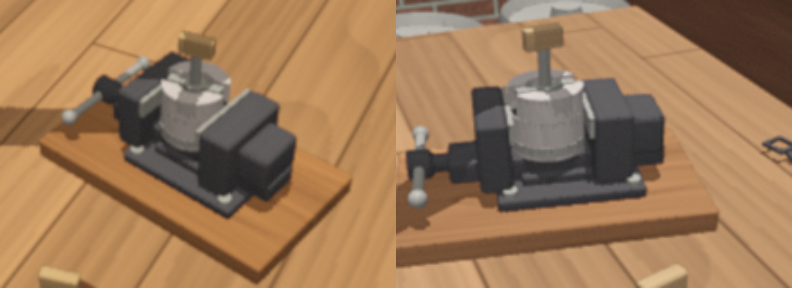

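Both views show the key standing upright and fully seated: the grip is at (197,45) and (543,38), and key_mid z is 171 against an expected 172.5. The gripper is clear of it.

```bash
python3 -c "
from plant import arm
print(arm.close_job())"
```

```text
the job is handed in; nothing more can be done
None
```

The two-lug key was set on the rim 60° from the notches, turned under light press until it dropped fully home, and left standing upright; the four-lug key stayed in its rack, and the job was handed in at about 16.5 s.

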